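# Lock the pen display for the night

### The arm

A 7-joint arm with a two-finger parallel gripper is mounted at the origin on the work surface. World frame = base frame: x ahead of the robot, y to its left, z up, the work surface at z = 0. Lengths are in m, angles in rad, forces in N, time in s.
With the tool pointing down it reaches from about 0.425 to 0.875 m from the base axis. Payload 8.4 kg.
Tool frame: the origin (TCP) lies on the centre line of the jaws, within the pads' length; the fingertips stand 8 mm ahead of it and the grasp point (between the pads) lies 11 mm behind it (env.nose_length is the distance from the TCP to the fingertips, in m); z points along the fingers, y is the direction in which the jaws open and shut (so a half turn about z gives the same grasp; the last joint's range is limited). The gripper opens to 85 mm and grips with 20 to 120 N. Pads are 22 mm wide; open, the fingers measure 114 mm over their backs; the gripper's body (76 mm by 85 mm) begins 54 mm behind the grasp point. The pads swing forward as they close: fully open they stand 13 mm farther back than shut.
Start: joints at [1.193, 0.333, 0.04, 1.465, -0.013, 1.343, -0.059], TCP at [0.179, -0.625, 0.239] pointing down, gripper open.
Joint ranges: [-2.58, 2.58], [-0.38, 2.09], [-1.3, 1.39], [0.25, 2.4], [-1.5, 4.64], [0.08, 2.09], [-2.65, 2.65]. Speed limits (rad/s): [2.22, 2.22, 2.79, 2.79, 3.14, 3.14, 3.14].

### API

Orientations are given as a unit quaternion [x, y, z, w].
In Python, from rig import env gives the robot as it stands.
- The arm moves only by the tool servo_tool, never from a script. Its argument "moves" is a list of rows, each a list of 7 numbers: the turn, a rotation vector about the tool's x, y, z normalised to -1 to 1, where 1 is 2 pi rad, then the shift along the tool's x, y, z normalised to -1 to 1, where 1 is 0.12 m, then the gripper's target within -1 to 1 (fully open at 1, half-way at 0, shut at -1). A call has exactly 10 rows; each row is the pose to reach, as a shift and turn from the pose commanded when the call began, along the tool's axes at that moment, turning the shorter way round; what a row does not reach only later rows make up. A row lasts 1/10 s, in which the tool goes at most 50 mm and 8.59 degrees, less where a joint would pass 70% of its speed; a pose out of reach is approached as far as the arm can. A call with a number of a shift or a turn outside -1 to 1 is refused whole. A call with a gripper value outside its range is refused whole. The fingers move at their own pace and stop on an object; "force" is the grip in N (left out, the last holds). Time passes only in rows, so rows that repeat a pose let the fingers close, or fill a call up. It gives the time, the measured TCP pose, the force and the opening at its end, in the units of the state.
- env.get_obs(): the state, without advancing time (a new reading comes with each control period).
- env.camera(name): name is "side" or "top" or "wrist"; returns (picture, depth): 400x640x3 uint8, blue, green, red; 400x640 float32, m along the optical axis (not along the pixel's ray), 0 where there is no reading.
- env.camera_params(name): a dict with "K" (3x3 intrinsics, pixels), "dist_coeffs" ([k1, k2, p1, p2, k3] as OpenCV has them; the pictures are not rectified), "extrinsics" (4x4, takes a point from world to camera coordinates). Camera axes: x right, y up, looking along -z (the intrinsics and any distortion apply to the point x, -y, -z); pixel columns grow to the right and rows downward; lengths in m; the calibration is good to about 2 mm. A picture is of the moment at which its call begins: read the wrist's pose just before it. camera_params takes no time and is no camera call; for the wrist camera it gives the pose at the moment of the call.
- env.hand_in(): hands the job in, once; it reports no verdict.
Trained networks look in the newest picture that a camera, given by its name, has taken for a name from the list of things; names that differ only in an ending like _2 or _b are one class to them, and where a whole thing is asked for, a point or a joint stands for the part that bears it (a point fixed in the world has none). Each returns a list of dicts, best first, with "conf" (0 to 1); they miss things now and then, are a little off and sometimes report something else, mostly with a low value. They report only what shows in the picture. A call takes as long as a camera call. They do not tell look-alikes from the thing itself.
- env.cut_out(camera, label): "region" (400x640 bool, what is visible of it).
- env.mark_of(camera, label): "xyz" ([x, y, z] in m, in the coordinates of the camera as it stood for that picture, good to about 4 mm: a listed point, or the origin of a listed thing).
The state is a dict: "time_s": time; "joint_positions": joint angles; "dq": joint speeds; "joint_torque": joint torques, N m; "eef_pos": TCP position; "tool_rot": TCP orientation; "wrist_force": force on the tool from outside, world axes, zero at the start; "torque": the same for the moment, N m; "finger_gap": opening from 0.0 (shut) to 1.0 (fully open).
Only numpy, scipy, OpenCV 4.12 (cv2) and the standard library are available. Lean on these libraries where they do the work, as an engineer would, in place of code of your own. Each camera call takes 0.05 s, during which the arm holds its last target. There are 200 camera calls.

### The job

Lock up the counter pen display: push the open steel lock bar round by its free end, without slamming it, until it is fully home in its staple. Then take the locking pin out of its rest and put it down through the staple and the eye of the bar until its head sits on the staple, let go, and leave the other things on the counter as they are.

Things in the scene. Friction and masses are not known exactly. Their poses are not given: they have to be found in the camera images.
- display: Black pen display fixed to the counter, 160 (x) by 302 (y) by 46 mm high. Origin: centre of its underside; x to its back, y to its left end. Its middle is an open tray of lying pens (walls 46 mm, pens lower); each end is a solid plinth 46 mm high. The pivot post (93 mm high) is on the +y plinth, the staple on the -y one; the closed bar lies along its y axis over the pens.
- lock_bar (a joint): Angle of the bar about its upright pivot: 0 closed, fully home (rigid stop); positive swung open to the display's front, at most 1.35. At angle a it points from the pivot along (-sin a, -cos a) in the display's x, y; closing moves it along (cos a, -sin a). Stiff hinge (0.25 N m friction), stays where left. Over 2 rad/s counts as slammed.
- bar_pivot (a point): Point on the bar's pivot axis, 74 mm above the counter, at (0, 110) mm of the display, with the display's axes. The steel bar runs straight from here, 22 mm wide and 20 mm high, from 64 to 84 mm above the counter.
- bar_eye (a point): Centre of the hole in the eye at the bar's free end, 74 mm above the counter, 220 mm from the pivot; moves with the bar. The eye is a flat square end 36 by 36 by 12 mm with an upright hole of 17 mm.
- staple_top (a point): Mouth of the staple's hole, on the upper face of its upper plate, 90 mm above the counter, at (0, -110) mm of the display, with its axes. The staple is two level plates 46 by 44 by 7 mm, undersides at 58 and 83 mm, joined by a web at the back (+x), open to front and sides. Both have a 17 mm upright hole; the closed bar's eye lies between, in line. 12 mm free below.
- pin: Loose locking pin, 88 mm long, about 70 g: steel shank 10 mm in diameter, 42 mm long, with tapered foot, under a black round head 24 mm in diameter, 46 mm high, whose flat underside (shoulder) stops it. Origin: centre of the foot; z towards the head. At the start it stands upright in the rest.
- pin_head (a point): On the pin's axis in the head, 72 mm above the foot, 30 mm above the shoulder: a good height to grip.
- pin_shoulder (a point): Centre of the flat underside of the pin's head, 42 mm above the foot.
- pin_rest: Grey block 70 by 70 by 50 mm high, fixed to the counter, with one upright 16 mm hole 46 mm deep in the middle, in which the pin stands with its shoulder on the block's top. Origin: centre of its underside.
- notes: Bystander: block of note paper 78 by 78 by 43 mm. Origin: centre of its underside.
- jar: Bystander: clear jar with black lid, 68 mm in diameter, 70 mm high. Origin: centre of its underside.
- clipboard: Bystander: red clipboard with paper, 110 by 200 by 5 mm, its clip up to 16 mm high, in front of the display. Origin: centre of its underside.
- marker: Bystander: white and blue marker pen, 143 mm long, 14 mm high, lying on the clipboard. Origin: underside.
- pen_box: Bystander: cardboard box 70 by 150 by 50 mm. Origin: centre of its underside.
- stapler: Bystander: black stapler 150 by 36 mm, about 58 mm high. Origin: centre of its underside.
There are look-alikes about, which are no part of the job. There is more than one size of the pin; the one meant has the size given above.

How it is judged:
By the outcome, as a careful person would: the job done as asked, in the order asked, and still so for the second after the job is handed in, with the robot touching nothing.
It also fails if it takes over 64 s, if anything falls off the work surface, if the arm or the gripper's body presses on something with over 40 N, if the wrist force passes 120 N, or if a joint passes its speed limit or range.

## Working session

There is one attempt and no reset: what is moved stays moved. The work goes in short steps, Python scripts to look and compute and a tool call to move; the robot and the scene stay as the last step left them, time stands still between calls to the robot, and variables do not carry over. Pictures are saved under pics/ and viewed, about 8 in all and at most 12, crops included, and the job is handed in when it is done.

Besides the shell and the picture viewer there is one more tool, called after "Emit:" as name([rows], argument=value, ...), one row to a line, values as JSON. servo_tool: Moves the arm, as the interface text tells. Scaled input: -1 to 1 covers 0.12 m each way for a shift and 2 pi rad each way for a turn. Its arguments: {"type":"object","properties":{"moves":{"type":"array","items":{"type":"array","items":{"type":"number","minimum":-1,"maximum":1}}},"force":{"type":"number"}},"required":["moves"]}

```bash
mkdir -p pics; ls; cat > h.py <<'E'
import numpy as np, cv2
from rig import env
from scipy.spatial.transform import Rotation as R
def snap(cam,name=None):
    P=env.camera_params(cam); img,d=env.camera(cam)
    if name: cv2.imwrite(f'pics/{name}.png',img)
    return img,d,P
def c2w(P,p):
    return (np.linalg.inv(np.array(P['extrinsics']))@np.r_[p,1])[:3]
def px2w(P,uv,d=None,z=None):
    K=np.array(P['K']);n=cv2.undistortPoints(np.array([[uv]],float),K,np.array(P['dist_coeffs'],float))[0,0]
    ray=np.array([n[0],-n[1],-1.])
    if d is not None: return c2w(P,ray*d)
    o=c2w(P,[0,0,0]);w=c2w(P,ray)-o
    return o+w*(z-o[2])/w[2]
def w2px(P,p):
    c=(np.array(P['extrinsics'])@np.r_[p,1])[:3]
    return cv2.projectPoints(np.array([[c[0],-c[1],-c[2]]]),np.zeros(3),np.zeros(3),np.array(P['K']),np.array(P['dist_coeffs'],float))[0].ravel()
def marks(cam,P,labels):
    for l in labels:
        for m in env.mark_of(cam,l)[:4]:
            w=c2w(P,m['xyz']); print(cam,l,round(m['conf'],2),w.round(3),w2px(P,w).round(0))
E
python3 - <<'E'
from h import *
i1,d,P=snap('top','top0'); 
marks('top',P,['display','bar_pivot','bar_eye','staple_top','pin','pin_head','pin_rest'])
i2,d,P=snap('side','side0')
marks('side',P,['bar_pivot','bar_eye','staple_top','pin','pin_head','pin_rest'])
print(env.get_obs())
E
```

```text
pics
top display 0.64 [ 0.659  0.03  -0.001] [324. 164.]
top bar_pivot 0.56 [0.645 0.134 0.073] [287. 164.]
top bar_eye 0.81 [ 0.499 -0.028  0.073] [345. 217.]
top staple_top 0.89 [ 0.675 -0.081  0.088] [364. 152.]
top pin 0.6 [0.458 0.352 0.003] [212. 233.]
top pin 0.43 [0.363 0.278 0.   ] [237. 266.]
top pin_head 0.63 [0.364 0.275 0.098] [231. 266.]
top pin_head 0.61 [0.455 0.349 0.076] [206. 232.]
top pin_head 0.37 [ 0.463 -0.246 -0.001] [420. 232.]
top pin_rest 0.81 [ 0.454  0.35  -0.003] [213. 234.]
side bar_pivot 0.56 [0.649 0.139 0.072] [367. 181.]
side bar_eye 0.93 [ 0.501 -0.03   0.072] [319. 222.]
side bar_eye 0.27 [ 0.398 -0.003  0.005] [278. 239.]
side bar_eye 0.18 [ 0.614  0.429 -0.001] [342. 154.]
side staple_top 0.64 [ 0.673 -0.081  0.091] [393. 223.]
side staple_top 0.4 [0.397 0.017 0.001] [278. 235.]
side pin 0.76 [0.363 0.272 0.   ] [266. 184.]
side pin 0.6 [0.459 0.353 0.004] [296. 167.]
side pin_head 0.61 [0.37  0.275 0.094] [266. 156.]
side pin_head 0.47 [0.46  0.35  0.077] [296. 147.]
{'time_s': 0.75, 'joint_positions': array([ 1.19280896,  0.33316919,  0.03992444,  1.4653978 , -0.01338264,
        1.3433125 , -0.05851836]), 'dq': array([-0.00117258, -0.00090363, -0.00114924,  0.00179207,  0.00118405,
       -0.00022919,  0.00162538]), 'joint_torque': array([-1.12339440e-03, -6.58202577e+01,  1.36202183e+00, -4.05790687e+01,
        1.65121118e-02,  2.86917915e-03, -5.36180551e-06]), 'eef_pos': array([ 0.17883299, -0.62488424,  0.23932924]), 'tool_rot': array([ 9.90305152e-01,  1.38908981e-01, -9.88521975e-06, -8.62944954e-06]), 'wrist_force': array([-0.64167658, -0.17660565,  0.95103505]), 'torque': array([0.03618198, 0.04731457, 0.04508746]), 'finger_gap': 1.0034851042479556}
```

View pics/top0.png

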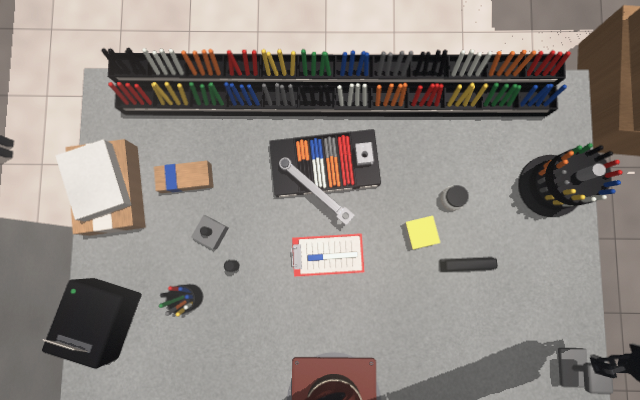

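View pics/side0.png

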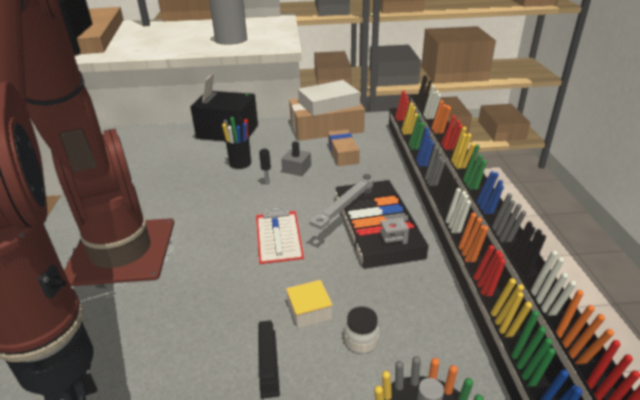

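Candidates for the pin:
- The one standing in the grey block: top (206,232), side (296,147).
- A free-standing, longer one: top (231,266), side (266,156), with its head mark at z≈0.096.
- A weak false hit on the notes: top (420,232).

By the description I choose the one in the block. The open bar runs from its pivot at top (287,164) to its eye at (345,217), and the staple is at (364,152). I'll check the choice in a close crop.

```bash
python3 - <<'E'
import cv2,numpy as np
a=cv2.imread('pics/top0.png')[200:300,170:270];b=cv2.imread('pics/side0.png')[130:210,245:325]
cv2.imwrite('pics/crop1.png',np.hstack([cv2.resize(x,(400,400),interpolation=cv2.INTER_CUBIC) for x in(a,b)]))
E
```

```text
(no output)
```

View pics/crop1.png

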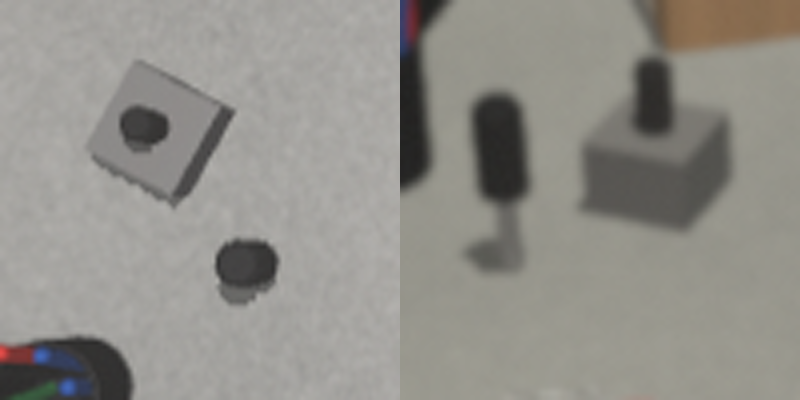

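Emit:
servo_tool([
  [0,0,-0.02,0.2,-0.2,0,-1],
  [0,0,-0.04,0.4,-0.4,0,-1],
  [0,0,-0.06,0.6,-0.6,0,-1],
  [0,0,-0.08,0.8,-0.8,0,-1],
  [0,0,-0.1,1,-1,0,-1],
  [0,0,-0.12,1,-1,0,-1],
  [0,0,-0.14,1,-1,0,-1],
  [0,0,-0.16,1,-1,0,-1],
  [0,0,-0.18,1,-1,0,-1],
  [0,0,-0.2,1,-1,0,-1],
], force=40)

```text
time_s: 1.75
eef_pos: [0.2612, -0.4765, 0.2395]
tool_rot: [0.718, 0.696, -0.0, 0.0]
wrist_force: [-0.2, 0.7, 0.3]
finger_gap: -0.004
```

The crop shows the smaller pin standing in the grey block and a bigger look-alike standing free, so the pin in the block is the right one. Now I'll move to the bar's front.

Emit:
servo_tool([
  [0,0,-0.02,0.25,0.25,0,-1],
  [0,0,-0.04,0.5,0.5,0,-1],
  [0,0,-0.06,0.75,0.75,0,-1],
  [0,0,-0.085,1,1,0,-1],
  [0,0,-0.085,1,1,0,-1],
  [0,0,-0.085,1,1,0,-1],
  [0,0,-0.085,1,1,0,-1],
  [0,0,-0.085,1,1,0,-1],
  [0,0,-0.085,1,1,0,-1],
  [0,0,-0.085,1,1,0,-1],
])

```text
time_s: 2.75
eef_pos: [0.3849, -0.3613, 0.2393]
tool_rot: [0.511, 0.859, 0.0, -0.0]
wrist_force: [-0.5, 0.1, -0.6]
finger_gap: -0.004
```

Emit:
servo_tool([
  [0,0,0,0.2,0.2,0,-1],
  [0,0,0,0.4,0.4,0,-1],
  [0,0,0,0.6,0.6,0,-1],
  [0,0,0,0.8,0.8,0,-1],
  [0,0,0,1,1,0,-1],
  [0,0,0,1,1,0,-1],
  [0,0,0,1,1,0,-1],
  [0,0,0,1,1,0,-1],
  [0,0,0,1,1,0,-1],
  [0,0,0,1,1,0,-1],
])

```text
time_s: 3.75
eef_pos: [0.4331, -0.1989, 0.2392]
tool_rot: [0.511, 0.859, 0.0, -0.0]
wrist_force: [-0.2, -0.6, -0.2]
finger_gap: -0.003
```

Emit:
servo_tool([
  [0,0,-0.01,0.2,0.2,0,-1],
  [0,0,-0.02,0.4,0.4,0,-1],
  [0,0,-0.03,0.6,0.6,0,-1],
  [0,0,-0.04,0.8,0.8,0,-1],
  [0,0,-0.055,1,1,0,-1],
  [0,0,-0.055,1,1,0,-1],
  [0,0,-0.055,1,1,0,-1],
  [0,0,-0.055,1,1,0,-1],
  [0,0,-0.055,1,1,0,-1],
  [0,0,-0.055,1,1,0,-1],
])

```text
time_s: 4.75
eef_pos: [0.4812, -0.0362, 0.2393]
tool_rot: [0.356, 0.934, -0.0, -0.0]
wrist_force: [-0.2, -0.2, -0.6]
finger_gap: 0.002
```

```bash
python3 - <<'E'
from h import *
i,d,P=snap('wrist','w1'); o=env.get_obs(); print(o['eef_pos'],o['tool_rot'],o['joint_positions'].round(2))
marks('wrist',P,['bar_pivot','bar_eye','staple_top'])
for n,p in dict(piv=(.647,.137,.084),eye=(.5,-.029,.08),st=(.674,-.081,.09)).items(): print(n,w2px(P,p))
E
```

```text
[ 0.48127227 -0.036046    0.23932368] [ 3.56086033e-01  9.34453175e-01 -3.04882165e-05  1.74652351e-06] [ 0.64  0.03 -0.66  1.83  0.02  1.29  0.82]
wrist bar_pivot 0.89 [0.648 0.137 0.073] [538. 191.]
wrist bar_eye 0.63 [ 0.503 -0.029  0.074] [336. 193.]
wrist staple_top 0.7 [ 0.67  -0.081  0.091] [396. 328.]
wrist staple_top 0.52 [ 0.464 -0.244 -0.004] [203. 255.]
wrist staple_top 0.47 [ 0.37  -0.373  0.001] [ 96. 266.]
piv [545.06729179 192.93336328]
eye [334.93764181 192.53192299]
st [398.23039845 329.30183718]
```

View pics/w1.png

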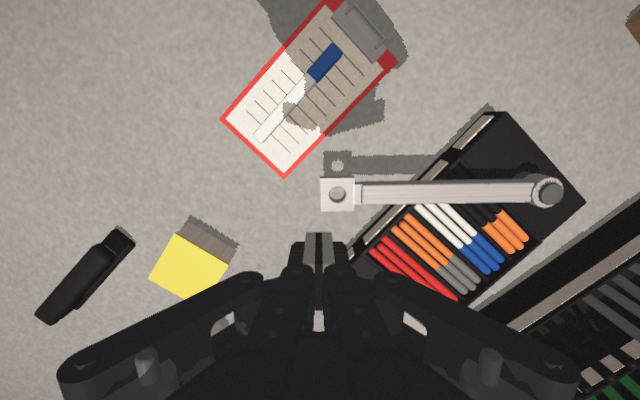

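The wrist view confirms the bar, with its eye at (337,193) and its pivot at (545,192). The measured points agree with the other cameras to 3 mm. Next I'll go down beside the bar's front face, at about 0.17 m from the pivot.

Emit:
servo_tool([
  [0,0,0,0.15,0.3,0,-1],
  [0,0,0,0.29,0.575,0,-1],
  [0,0,0,0.29,0.575,0.1,-1],
  [0,0,0,0.29,0.575,0.3,-1],
  [0,0,0,0.29,0.575,0.5,-1],
  [0,0,0,0.29,0.575,0.7,-1],
  [0,0,0,0.29,0.575,0.9,-1],
  [0,0,0,0.29,0.575,1,-1],
  [0,0,0,0.29,0.575,1,-1],
  [0,0,0,0.29,0.575,1,-1],
])

```text
time_s: 5.95
eef_pos: [0.5016, 0.0394, 0.12]
tool_rot: [0.355, 0.935, 0.0, 0.0]
wrist_force: [0.2, -0.3, 0.9]
finger_gap: 0.002
```

Emit:
servo_tool([
  [0,0,0,0,0,0.1,-1],
  [0,0,0,0,0,0.2,-1],
  [0,0,0,0,0,0.3,-1],
  [0,0,0,0,0,0.39,-1],
  [0,0,0,0,0,0.39,-1],
  [0,0,0,0,0,0.39,-1],
  [0,0,0,0,0,0.39,-1],
  [0,0,0,0,0,0.39,-1],
  [0,0,0,0,0,0.39,-1],
  [0,0,0,0,0,0.39,-1],
])

```text
time_s: 6.95
eef_pos: [0.5014, 0.0394, 0.0728]
tool_rot: [0.355, 0.935, 0.0, 0.0]
wrist_force: [-0.6, -0.9, -0.6]
finger_gap: 0.002
```

```bash
python3 - <<'E'
from h import *
print(env.nose_length, env.get_obs()['eef_pos'])
piv=np.array([.648,.137]);ex=np.array([.992,.123]);ey=np.array([-.123,.992]);r,off=.17,.025
def pose(a): 
    u=-np.sin(a)*ex-np.cos(a)*ey; c=np.cos(a)*ex-np.sin(a)*ey
    return piv+r*u-off*c, np.arctan2(c[1],c[0])+np.pi
cur=env.get_obs()['eef_pos'][:2]; q=env.get_obs()['tool_rot']; yaw=2*np.arctan2(q[1],q[0])
for a0,a1 in [(.85,.5),(.5,.15),(.15,0)]:
    p0=(cur,yaw) if a0==.85 else pose(a0)
    print('call',p0)
    x=np.array([np.cos(p0[1]),np.sin(p0[1])]);y=np.array([x[1],-x[0]])
    for k in range(1,11):
        a=a0+(a1-a0)*k/10; p,w=pose(a); d=p-p0[0]
        print((-(w-p0[1])/2/np.pi).round(4),(d@x/.12).round(3),(d@y/.12).round(3))
E
```

```text
0.008 [0.50135684 0.03942592 0.07278436]
call (array([0.50135684, 0.03942592]), np.float64(2.4149991205457417))
-0.0056 -0.215 -0.003
-0.0111 -0.264 -0.008
-0.0167 -0.314 -0.011
-0.0223 -0.365 -0.012
-0.0278 -0.415 -0.011
-0.0334 -0.465 -0.009
-0.039 -0.515 -0.005
-0.0446 -0.564 0.001
-0.0501 -0.614 0.009
-0.0557 -0.663 0.018
call (array([ 0.56226165, -0.01182912]), np.float64(2.7649549694701894))
-0.0056 -0.05 -0.006
-0.0111 -0.1 -0.011
-0.0167 -0.15 -0.014
-0.0223 -0.2 -0.015
-0.0279 -0.25 -0.015
-0.0334 -0.3 -0.012
-0.039 -0.35 -0.008
-0.0446 -0.399 -0.002
-0.0501 -0.449 0.005
-0.0557 -0.498 0.014
call (array([ 0.61849291, -0.03220551]), np.float64(3.1149549694701895))
-0.0024 -0.021 -0.003
-0.0048 -0.043 -0.006
-0.0072 -0.064 -0.008
-0.0095 -0.085 -0.01
-0.0119 -0.107 -0.012
-0.0143 -0.128 -0.013
-0.0167 -0.15 -0.014
-0.0191 -0.171 -0.015
-0.0215 -0.192 -0.015
-0.0239 -0.214 -0.015
```

Emit:
servo_tool([
  [0,0,-0.004,-0.07,0,0,-1],
  [0,0,-0.008,-0.14,0,0,-1],
  [0,0,-0.013,-0.21,-0.01,0,-1],
  [0,0,-0.018,-0.28,-0.01,0,-1],
  [0,0,-0.024,-0.35,-0.012,0,-1],
  [0,0,-0.03,-0.42,-0.01,0,-1],
  [0,0,-0.036,-0.48,-0.008,0,-1],
  [0,0,-0.042,-0.54,0,0,-1],
  [0,0,-0.049,-0.6,0.008,0,-1],
  [0,0,-0.056,-0.66,0.018,0,-1],
])

```text
time_s: 7.95
eef_pos: [0.5619, -0.0114, 0.0726]
tool_rot: [0.185, 0.983, 0.0, -0.0]
wrist_force: [-1.0, 1.6, -0.5]
finger_gap: 0.001
```

Emit:
servo_tool([
  [0,0,-0.0056,-0.05,-0.006,0,-1],
  [0,0,-0.0111,-0.1,-0.011,0,-1],
  [0,0,-0.0167,-0.15,-0.014,0,-1],
  [0,0,-0.0223,-0.2,-0.015,0,-1],
  [0,0,-0.028,-0.25,-0.015,0,-1],
  [0,0,-0.0334,-0.3,-0.012,0,-1],
  [0,0,-0.039,-0.35,-0.008,0,-1],
  [0,0,-0.0446,-0.4,-0.002,0,-1],
  [0,0,-0.05,-0.45,0.005,0,-1],
  [0,0,-0.0557,-0.5,0.014,0,-1],
])

```text
time_s: 8.95
eef_pos: [0.6182, -0.0317, 0.0725]
tool_rot: [0.012, 1.0, 0.0, -0.0]
wrist_force: [-1.2, 1.7, 0.1]
finger_gap: -0.003
```

```bash
python3 - <<'E'
from h import *
o=env.get_obs();print(o['eef_pos'],o['wrist_force'])
for c in('top','side'):
    i,d,P=snap(c,c+'1'); marks(c,P,['bar_eye'])
E
```

```text
[ 0.61817415 -0.0317329   0.07245633] [-1.16967493  1.65284408  0.08232007]
top bar_eye 0.43 [0.393 0.002 0.003] [334. 256.]
side bar_eye 0.65 [ 0.642 -0.082  0.07 ] [380. 232.]
```

Emit:
servo_tool([
  [0,0,-0.0024,-0.02,-0.003,0,-1],
  [0,0,-0.0048,-0.04,-0.006,0,-1],
  [0,0,-0.0072,-0.06,-0.008,0,-1],
  [0,0,-0.01,-0.08,-0.01,0,-1],
  [0,0,-0.012,-0.1,-0.012,0,-1],
  [0,0,-0.0143,-0.12,-0.013,0,-1],
  [0,0,-0.0167,-0.14,-0.014,0,-1],
  [0,0,-0.019,-0.16,-0.015,0,-1],
  [0,0,-0.0215,-0.18,-0.015,0,-1],
  [0,0,-0.024,-0.2,-0.015,0,-1],
])

```text
time_s: 10.15
eef_pos: [0.6424, -0.0344, 0.0725]
tool_rot: [-0.064, 0.998, 0.0, -0.0]
wrist_force: [-1.7, 0.0, -0.8]
finger_gap: -0.002
```

Emit:
servo_tool([
  [0,0,0,-0.01,0,0,-1],
  [0,0,0,-0.015,0,0,-1],
  [0,0,0,-0.02,0,0,-1],
  [0,0,0,-0.025,0,0,-1],
  [0,0,0,-0.03,0,0,-1],
  [0,0,0,-0.035,0,0,-1],
  [0,0,0,-0.04,0,0,-1],
  [0,0,0,-0.04,0,0,-1],
  [0,0,0,-0.04,0,0,-1],
  [0,0,0,-0.04,0,0,-1],
])

```text
time_s: 11.15
eef_pos: [0.6445, -0.0343, 0.0724]
tool_rot: [-0.063, 0.998, -0.001, -0.003]
wrist_force: [-14.9, -1.0, 10.3]
finger_gap: -0.001
```

The bar met a firm stop at about 15 N. Now I'll back off, rise and head for the pin.

Emit:
servo_tool([
  [0,0,0,0.15,0,0,-1],
  [0,0,0,0.3,0,0,-1],
  [0,0,0,0.3,0,-0.3,-1],
  [0,0,0,0.3,0,-0.6,-1],
  [0,0,0.02,0.3,0.2,-1,-1],
  [0,0,0.04,0.3,0.4,-1,-1],
  [0,0,0.06,0.3,0.6,-1,-1],
  [0,0,0.08,0.3,0.8,-1,-1],
  [0,0,0.1,0.4,1,-1,0],
  [0,0,0.12,0.5,1,-1,1],
])

```text
time_s: 12.15
eef_pos: [0.5717, 0.0824, 0.1931]
tool_rot: [0.309, 0.951, 0.001, 0.0]
wrist_force: [0.3, 0.8, -0.1]
finger_gap: 0.328
```

```bash
python3 - <<'E'
from h import *
o=env.get_obs();print(o['eef_pos'],o['tool_rot'],o['wrist_force'])
for c in('top','side'):
    i,d,P=snap(c,c+'2'); marks(c,P,['bar_eye','staple_top','bar_pivot'])
E
```

```text
[0.57170398 0.08237148 0.19310517] [3.08724521e-01 9.51150627e-01 1.23872781e-03 3.45844135e-04] [ 0.26438199  0.84147727 -0.0907884 ]
top bar_eye 0.69 [ 0.668 -0.083  0.07 ] [365. 156.]
top staple_top 0.65 [ 0.67  -0.081  0.09 ] [365. 154.]
side bar_eye 0.63 [ 0.671 -0.081  0.072] [392. 230.]
side bar_eye 0.63 [0.457 0.348 0.051] [295. 155.]
side staple_top 0.83 [ 0.672 -0.083  0.092] [393. 224.]
side bar_pivot 0.64 [0.648 0.138 0.074] [367. 181.]
```

Emit:
servo_tool([
  [0,0,0.02,0.2,0.12,0,1],
  [0,0,0.04,0.4,0.24,0,1],
  [0,0,0.06,0.6,0.36,0,1],
  [0,0,0.08,0.8,0.5,0,1],
  [0,0,0.1,1,0.62,0,1],
  [0,0,0.12,1,0.62,0,1],
  [0,0,0.14,1,0.62,0,1],
  [0,0,0.16,1,0.62,0,1],
  [0,0,0.169,1,0.62,0,1],
  [0,0,0.169,1,0.62,0,1],
])

```text
time_s: 13.55
eef_pos: [0.5193, 0.2083, 0.1924]
tool_rot: [0.748, 0.664, 0.0, -0.0]
wrist_force: [-0.1, -0.0, -0.3]
finger_gap: 1.0
```

Emit:
servo_tool([
  [0,0,0,0.2,-0.13,0,1],
  [0,0,0,0.4,-0.26,0,1],
  [0,0,0,0.6,-0.4,0,1],
  [0,0,0,0.8,-0.52,0,1],
  [0,0,0,0.95,-0.65,0,1],
  [0,0,0,0.95,-0.65,0,1],
  [0,0,0,0.95,-0.65,0,1],
  [0,0,0,0.95,-0.65,0,1],
  [0,0,0,0.95,-0.65,0,1],
  [0,0,0,0.95,-0.65,0,1],
])

```text
time_s: 14.55
eef_pos: [0.4556, 0.3301, 0.1925]
tool_rot: [0.748, 0.663, -0.0, 0.0]
wrist_force: [0.5, -0.2, 0.5]
finger_gap: 1.001
```

```bash
python3 - <<'E'
from h import *
o=env.get_obs();print(o['eef_pos'],o['tool_rot'],o['joint_positions'].round(2))
i,d,P=snap('wrist','w2'); marks('wrist',P,['pin','pin_head','pin_rest','pin_shoulder'])
for r in env.cut_out('wrist','pin')[:3]:
    m=r['region'];v,u=np.nonzero(m);dd=d[m];print(r['conf'],m.sum(),u.min(),u.max(),v.min(),v.max(),np.percentile(dd[dd>0],[2,50]))
    w=np.array([px2w(P,(a,b),d=d[b,a]) for a,b in zip(u,v) if d[b,a]>0]); t=w[abs(w[:,2]-np.percentile(w[:,2],95))<.004]
    print('top patch',t.mean(0),t.min(0),t.max(0),len(t))
E
```

```text
[0.45561195 0.33012169 0.19251198] [ 7.48265749e-01  6.63399097e-01 -5.34347061e-05  6.65974471e-05] [-0.06  0.27 -0.75  1.71  0.19  1.24 -0.98]
wrist pin 0.77 [ 0.366  0.277 -0.002] [251. 228.]
wrist pin 0.69 [0.456 0.358 0.008] [315. 155.]
wrist pin_head 0.92 [0.46  0.351 0.08 ] [320. 173.]
wrist pin_head 0.82 [0.37  0.279 0.093] [231. 265.]
wrist pin_rest 0.82 [0.46  0.351 0.001] [320. 159.]
wrist pin_shoulder 0.88 [0.458 0.353 0.048] [318. 164.]
wrist pin_shoulder 0.63 [0.369 0.271 0.058] [241. 255.]
0.84 782 306 333 154 187 [0.23276271 0.23611572]
top patch [0.4594545  0.35290353 0.09581382] [0.44809077 0.34134292 0.09317773] [0.47075117 0.36423427 0.09810103] 561
0.81 962 228 254 227 292 [0.2395539  0.26967119]
top patch [0.37841953 0.27416539 0.11417422] [0.37185531 0.26397125 0.1112295 ] [0.38194884 0.28521859 0.11775447] 138
```

View pics/w2.png

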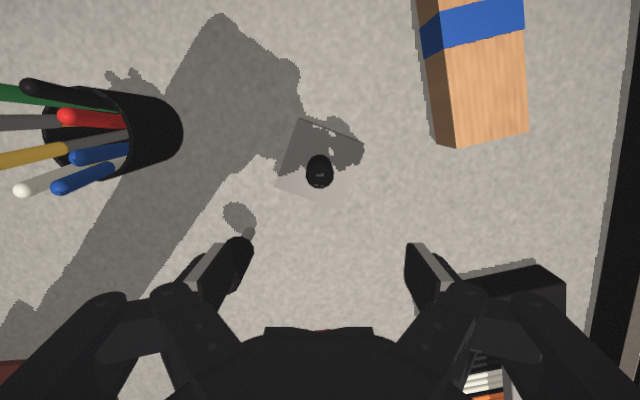

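The pin in the block reads 23 mm across with its top at z = 0.096, as expected. It is at (320,173) in the wrist view, and the bigger look-alike is at left behind the finger. Now I'll go down and grip it.

Emit:
servo_tool([
  [0,0,0,0.1,0.009,0,1],
  [0,0,0,0.19,0.009,0,1],
  [0,0,0,0.19,0.009,0.15,1],
  [0,0,0,0.19,0.009,0.3,1],
  [0,0,0,0.19,0.009,0.45,1],
  [0,0,0,0.19,0.009,0.6,1],
  [0,0,0,0.19,0.009,0.75,1],
  [0,0,0,0.19,0.009,0.87,1],
  [0,0,0,0.19,0.009,0.95,1],
  [0,0,0,0.19,0.009,1,1],
])

```text
time_s: 15.85
eef_pos: [0.4586, 0.3538, 0.0718]
tool_rot: [0.748, 0.664, -0.0, -0.0]
wrist_force: [0.1, -0.1, -0.2]
finger_gap: 1.0
```

Emit:
servo_tool([
  [0,0,0,0,0,0.02,0.5],
  [0,0,0,0,0,0.02,0],
  [0,0,0,0,0,0.02,-0.2],
  [0,0,0,0,0,0.02,-0.3],
  [0,0,0,0,0,0.02,-0.4],
  [0,0,0,0,0,0.02,-0.6],
  [0,0,0,0,0,0.02,-1],
  [0,0,0,0,0,0.02,-1],
  [0,0,0,0,0,0.02,-1],
  [0,0,0,0,0,0.02,-1],
], force=50)

```text
time_s: 16.85
eef_pos: [0.4591, 0.3536, 0.0707]
tool_rot: [0.748, 0.664, 0.0, 0.0]
wrist_force: [-1.3, -0.5, 6.8]
finger_gap: 0.267
```

Emit:
servo_tool([
  [0,0,0,0,0,-0.05,-1],
  [0,0,0,0,0,-0.15,-1],
  [0,0,0,0,0,-0.3,-1],
  [0,0,0,0,0,-0.45,-1],
  [0,0,0,0,0,-0.6,-1],
  [0,0,0,0,0,-0.75,-1],
  [0,0,0,0,0,-0.9,-1],
  [0,0,0,0,0,-1,-1],
  [0,0,0,0,0,-1,-1],
  [0,0,0,0,0,-1,-1],
])

```text
time_s: 17.85
eef_pos: [0.4588, 0.3533, 0.1899]
tool_rot: [0.748, 0.664, -0.0, 0.0]
wrist_force: [0.1, -0.1, -1.7]
finger_gap: 0.266
```

```bash
python3 - <<'E'
from h import *
o=env.get_obs();print(o['eef_pos'],o['wrist_force'],o['finger_gap'])
i,d,P=snap('side','s3'); marks('side',P,['pin','pin_head','pin_shoulder'])
i2,d,P=snap('wrist'); marks('wrist',P,['pin','pin_head','pin_shoulder'])
cv2.imwrite('pics/c3.png',np.hstack([cv2.resize(i[90:210,230:350],(400,400)),cv2.resize(i2[100:300,220:420],(400,400))]))
E
```

```text
[0.45876259 0.35325634 0.18993587] [ 0.06465602 -0.13472957 -1.67659556] 0.2657949764452785
side pin 0.67 [ 0.368  0.274 -0.002] [268. 184.]
side pin 0.66 [0.458 0.352 0.124] [294. 133.]
side pin 0.59 [0.648 0.14  0.074] [367. 180.]
side pin 0.32 [0.459 0.353 0.195] [293. 111.]
side pin_head 0.74 [0.364 0.277 0.094] [264. 156.]
side pin_head 0.65 [0.454 0.351 0.195] [291. 112.]
side pin_shoulder 0.56 [0.365 0.273 0.057] [265. 167.]
side pin_shoulder 0.55 [0.457 0.348 0.169] [293. 120.]
wrist pin 0.69 [ 0.363  0.277 -0.001] [249. 247.]
wrist pin 0.62 [0.458 0.353 0.127] [317. 214.]
wrist pin_head 0.65 [0.458 0.352 0.197] [317. 265.]
wrist pin_shoulder 0.83 [0.367 0.273 0.057] [241. 274.]
wrist pin_shoulder 0.75 [0.458 0.354 0.168] [317. 237.]
```

View pics/c3.png

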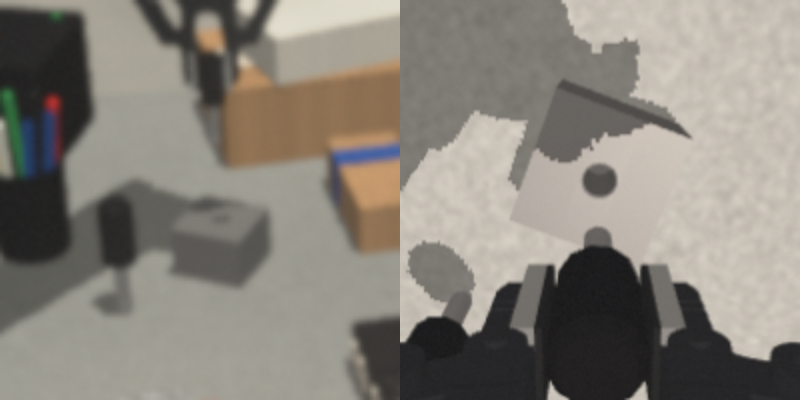

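The pin is held upright, with its shank below the fingers and its foot in line with the TCP to about 1 mm. The rest's hole is empty. Now I'll carry the pin to the staple.

Emit:
servo_tool([
  [0,0,0,-0.05,0.04,0,-1],
  [0,0,0,-0.15,0.1,0,-1],
  [0,0,0,-0.27,0.2,0,-1],
  [0,0,0,-0.4,0.29,0,-1],
  [0,0,0,-0.53,0.38,0,-1],
  [0,0,0,-0.66,0.48,0,-1],
  [0,0,0,-0.78,0.57,0,-1],
  [0,0,0,-0.88,0.64,0,-1],
  [0,0,0,-0.95,0.7,0,-1],
  [0,0,0,-1,0.73,0,-1],
])

```text
time_s: 19.25
eef_pos: [0.5323, 0.2226, 0.1901]
tool_rot: [0.748, 0.663, -0.0, 0.0]
wrist_force: [0.4, 0.6, -0.9]
finger_gap: 0.266
```

Emit:
servo_tool([
  [0,0,0,-0.08,0.06,0,-1],
  [0,0,0,-0.18,0.13,0,-1],
  [0,0,0,-0.29,0.21,0,-1],
  [0,0,0,-0.4,0.29,0,-1],
  [0,0,0,-0.53,0.38,0,-1],
  [0,0,0,-0.66,0.48,0,-1],
  [0,0,0,-0.78,0.57,0,-1],
  [0,0,0,-0.88,0.64,0,-1],
  [0,0,0,-0.95,0.7,0,-1],
  [0,0,0,-1,0.73,0,-1],
])

```text
time_s: 20.25
eef_pos: [0.6049, 0.0934, 0.19]
tool_rot: [0.748, 0.664, 0.0, -0.0]
wrist_force: [-0.1, 0.8, -0.3]
finger_gap: 0.264
```

Emit:
servo_tool([
  [0,0,0,-0.08,0.06,0,-1],
  [0,0,0,-0.18,0.13,0,-1],
  [0,0,0,-0.29,0.21,0,-1],
  [0,0,0,-0.4,0.29,0,-1],
  [0,0,0,-0.53,0.38,0,-1],
  [0,0,0,-0.66,0.48,0,-1],
  [0,0,0,-0.78,0.57,0,-1],
  [0,0,0,-0.88,0.64,0,-1],
  [0,0,0,-0.95,0.7,0,-1],
  [0,0,0,-1,0.73,0,-1],
])

```text
time_s: 21.25
eef_pos: [0.6776, -0.0362, 0.1899]
tool_rot: [0.748, 0.664, 0.0, -0.0]
wrist_force: [0.1, 0.1, -0.8]
finger_gap: 0.266
```

Emit:
servo_tool([
  [0,0,0,-0.06,0,0,-1],
  [0,0,0,-0.12,0,0,-1],
  [0,0,0,-0.18,0,0,-1],
  [0,0,0,-0.25,0,0,-1],
  [0,0,0,-0.3,0,0,-1],
  [0,0,0,-0.34,0,0,-1],
  [0,0,0,-0.37,0,0,-1],
  [0,0,0,-0.39,0,0,-1],
  [0,0,0,-0.39,0,0,-1],
  [0,0,0,-0.39,0,0,-1],
])

```text
time_s: 22.25
eef_pos: [0.6715, -0.0814, 0.1902]
tool_rot: [0.748, 0.664, 0.0, -0.0]
wrist_force: [0.1, -0.3, -1.8]
finger_gap: 0.268
```

```bash
python3 - <<'E'
from h import *
o=env.get_obs();print(o['eef_pos'],o['tool_rot'],o['joint_positions'].round(2))
i2,d,P=snap('wrist','w4'); marks('wrist',P,['staple_top','bar_eye','pin'])
c=np.array([.672,-.0814,.09]);print(w2px(P,c))
cv2.imwrite('pics/c4.png',cv2.resize(i2[100:300,200:440],(720,600)))
E
```

```text
[ 0.6715176  -0.08137674  0.19015596] [ 7.47778795e-01  6.63947937e-01  8.93594942e-05 -5.56074174e-05] [ 0.44  0.47 -0.53  1.43  0.24  1.3  -0.23]
wrist staple_top 0.75 [ 0.672 -0.076  0.093] [318. 195.]
wrist bar_eye 0.72 [ 0.668 -0.081  0.07 ] [314. 195.]
wrist pin 0.89 [ 0.668 -0.081  0.126] [314. 215.]
[318.74757134 200.12650176]
```

View pics/c4.png

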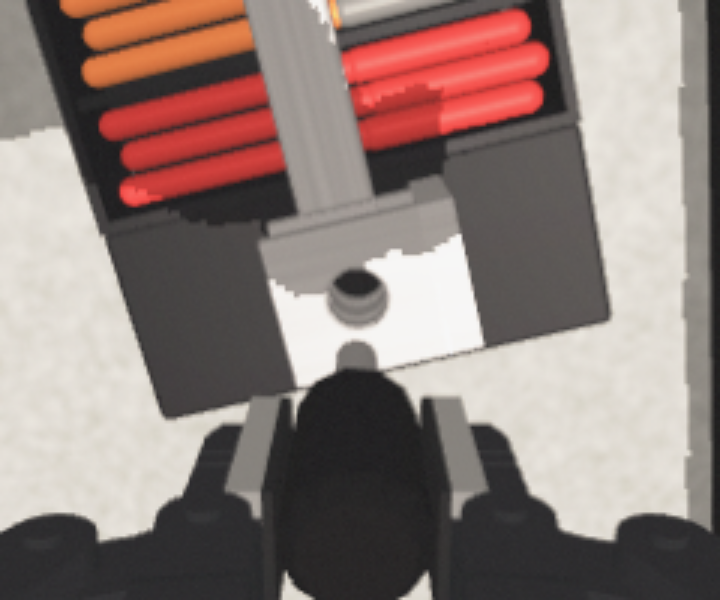

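The hole is at crop (357,297), which is wrist (319,199), with staple and eye concentric. The pin's foot is in the same column. A quick numeric check comes before lowering.

```bash
python3 - <<'E'
from h import *
P=env.camera_params('wrist')
print(px2w(P,(319,199),z=.09), w2px(P,(.6715,-.0814,.1275)), px2w(P,(318.7,217),z=.1275), px2w(P,(318.7,213.7),z=.1275))
E
```

```text
[ 0.67233852 -0.08041957  0.09      ] [318.13618965 214.80670436] [ 0.67170776 -0.08311618  0.1275    ] [ 0.67200376 -0.08060899  0.1275    ]
```

Emit:
servo_tool([
  [0,0,0,0.018,0.006,0,-1],
  [0,0,0,0.018,0.006,0.05,-1],
  [0,0,0,0.018,0.006,0.12,-1],
  [0,0,0,0.018,0.006,0.2,-1],
  [0,0,0,0.018,0.006,0.25,-1],
  [0,0,0,0.018,0.006,0.29,-1],
  [0,0,0,0.018,0.006,0.32,-1],
  [0,0,0,0.018,0.006,0.35,-1],
  [0,0,0,0.018,0.006,0.38,-1],
  [0,0,0,0.018,0.006,0.4,-1],
])

```text
time_s: 23.45
eef_pos: [0.6724, -0.0796, 0.1419]
tool_rot: [0.748, 0.664, 0.0, -0.0]
wrist_force: [0.8, -0.4, -0.0]
finger_gap: 0.261
```

Emit:
servo_tool([
  [0,0,0,0,0,0.03,-1],
  [0,0,0,0,0,0.06,-1],
  [0,0,0,0,0,0.09,-1],
  [0,0,0,0,0,0.12,-1],
  [0,0,0,0,0,0.15,-1],
  [0,0,0,0,0,0.18,-1],
  [0,0,0,0,0,0.2,-1],
  [0,0,0,0,0,0.22,-1],
  [0,0,0,0,0,0.235,-1],
  [0,0,0,0,0,0.245,-1],
])

```text
time_s: 24.45
eef_pos: [0.6724, -0.0797, 0.1126]
tool_rot: [0.748, 0.664, -0.0, -0.0]
wrist_force: [-0.2, 0.3, -0.5]
finger_gap: 0.263
```

```bash
python3 - <<'E'
from h import *
o=env.get_obs();print(o['eef_pos'],o['wrist_force'])
i,d,P=snap('side','s5'); marks('side',P,['pin_shoulder','pin_head','bar_eye'])
i2,d,P=snap('wrist','w5')
cv2.imwrite('pics/c5.png',np.hstack([cv2.resize(i[160:280,330:450],(400,400)),cv2.resize(i2[100:300,220:420],(400,400))]))
E
```

```text
[ 0.67244814 -0.07965368  0.11257823] [-0.17610241  0.32428447 -0.538543  ]
side pin_shoulder 0.56 [ 0.675 -0.081  0.091] [394. 224.]
side pin_shoulder 0.52 [0.365 0.275 0.057] [265. 167.]
side pin_head 0.62 [0.366 0.279 0.093] [264. 156.]
side pin_head 0.51 [ 0.67  -0.083  0.119] [392. 214.]
side bar_eye 0.74 [ 0.671 -0.084  0.072] [392. 230.]
side bar_eye 0.33 [ 0.677 -0.083  0.093] [395. 223.]
```

View pics/c5.png

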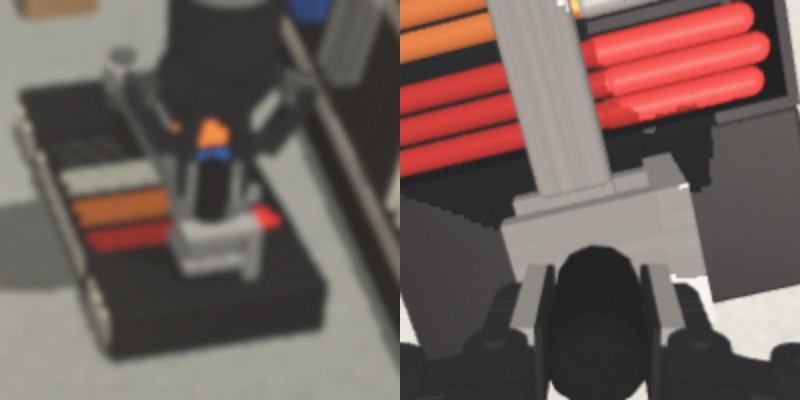

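The head is just above the staple plate with the shank through it and no side force. I'll touch down lightly, release and rise.

Emit:
servo_tool([
  [0,0,0,0,0,0.005,-1],
  [0,0,0,0,0,0.01,-1],
  [0,0,0,0,0,0.014,-1],
  [0,0,0,0,0,0.018,-1],
  [0,0,0,0,0,0.02,-1],
  [0,0,0,0,0,0.022,-1],
  [0,0,0,0,0,0.022,-1],
  [0,0,0,0,0,0.022,-1],
  [0,0,0,0,0,0.022,-1],
  [0,0,0,0,0,0.022,-1],
])

```text
time_s: 25.7
eef_pos: [0.6725, -0.0796, 0.1108]
tool_rot: [0.748, 0.664, 0.0, 0.0]
wrist_force: [-2.7, -0.0, 6.3]
finger_gap: 0.263
```

Emit:
servo_tool([
  [0,0,0,0,0,0.02,-0.3],
  [0,0,0,0,0,0.02,-0.1],
  [0,0,0,0,0,0.02,0.2],
  [0,0,0,0,0,0.02,0.5],
  [0,0,0,0,0,0.02,0.8],
  [0,0,0,0,0,0.02,1],
  [0,0,0,0,0,0.02,1],
  [0,0,0,0,0,-0.05,1],
  [0,0,0,0,0,-0.15,1],
  [0,0,0,0,0,-0.25,1],
])

```text
time_s: 26.7
eef_pos: [0.6727, -0.0796, 0.1416]
tool_rot: [0.748, 0.664, 0.0, 0.0]
wrist_force: [1.0, -0.1, 0.3]
finger_gap: 1.003
```

Emit:
servo_tool([
  [0,0,0,0,0,-0.15,1],
  [0,0,0,0,0,-0.3,1],
  [0,0,0,0,0,-0.5,1],
  [0,0,0,-0.1,-0.1,-0.7,1],
  [0,0,0,-0.3,-0.3,-0.9,1],
  [0,0,0,-0.5,-0.5,-1,1],
  [0,0,0,-0.7,-0.7,-1,1],
  [0,0,0,-0.8,-0.8,-1,1],
  [0,0,0,-0.8,-0.8,-1,1],
  [0,0,0,-0.8,-0.8,-1,1],
])

```text
time_s: 27.7
eef_pos: [0.5662, -0.163, 0.2606]
tool_rot: [0.748, 0.664, 0.0, 0.0]
wrist_force: [0.5, 0.1, 0.2]
finger_gap: 1.0
```

```bash
python3 - <<'E'
from h import *
o=env.get_obs();print(o['eef_pos'],o['wrist_force'])
i,d,P=snap('side','s6'); marks('side',P,['pin','pin_shoulder','pin_head','bar_eye'])
i2,d2,P2=snap('top','t6'); marks('top',P2,['pin_shoulder','pin_head','bar_eye','marker','clipboard'])
i3,d3,P3=snap('wrist','w6'); marks('wrist',P3,['pin_shoulder','pin_head'])
cv2.imwrite('pics/c6.png',np.hstack([cv2.resize(i[160:280,330:450],(400,400)),cv2.resize(i3,(400,400))]))
E
```

```text
[ 0.56619932 -0.16295025  0.26063765] [0.48048567 0.12325516 0.17156229]
side pin 0.7 [ 0.367  0.276 -0.001] [267. 183.]
side pin 0.58 [ 0.673 -0.078  0.047] [391. 237.]
side pin_shoulder 0.85 [0.365 0.274 0.057] [265. 167.]
side pin_shoulder 0.49 [ 0.672 -0.08   0.09 ] [392. 223.]
side pin_head 0.84 [0.365 0.279 0.093] [264. 156.]
side pin_head 0.67 [ 0.674 -0.084  0.115] [394. 216.]
side bar_eye 0.76 [ 0.671 -0.083  0.07 ] [392. 231.]
top pin_shoulder 0.67 [0.367 0.279 0.05 ] [233. 265.]
top pin_shoulder 0.49 [ 0.67  -0.084  0.094] [366. 154.]
top pin_head 0.49 [ 0.666 -0.084  0.115] [366. 154.]
top pin_head 0.42 [0.364 0.274 0.097] [231. 266.]
top bar_eye 0.85 [ 0.672 -0.08   0.072] [364. 155.]
top bar_eye 0.23 [ 0.668 -0.085  0.091] [366. 155.]
top marker 0.71 [0.392 0.002 0.003] [334. 256.]
top marker 0.18 [ 0.672 -0.078  0.045] [363. 157.]
top clipboard 0.62 [ 0.398  0.022 -0.   ] [327. 254.]
wrist pin_shoulder 0.62 [ 0.673 -0.079  0.089] [415.  87.]
wrist pin_head 0.95 [ 0.672 -0.082  0.121] [426.  88.]
wrist pin_head 0.44 [ 0.466 -0.239 -0.005] [257. 225.]
```

View pics/c6.png

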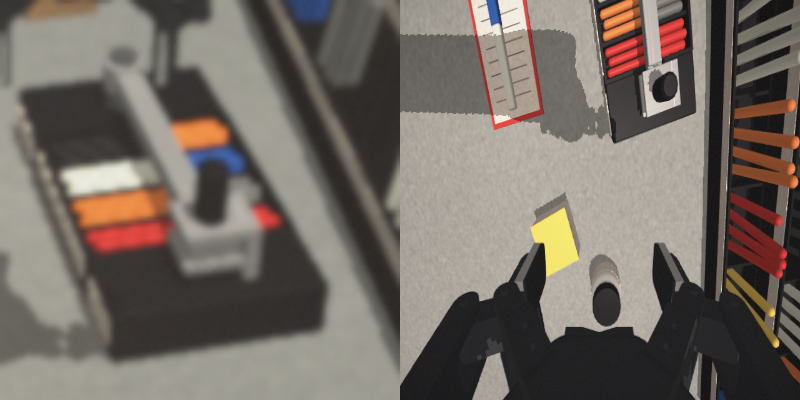

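View pics/t6.png

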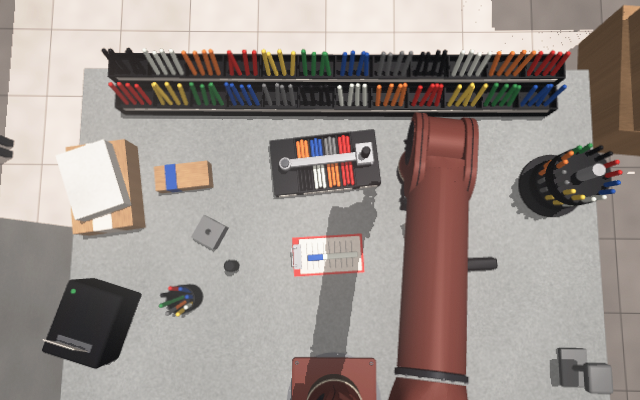

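The pin's head is seated on the staple at top (366,154), with its shoulder mark at z = 0.090. The bar lies along the display's axis, and the arm is clear of everything. Handing in.

```bash
python3 -c "
from rig import env
print(env.hand_in(), env.get_obs()['time_s'])"
```

```text
the job is handed in; nothing more can be done
the job is handed in; nothing more can be done
```

The display is locked and the job is handed in, at about 28 s of the 64 s allowed. I viewed 9 pictures.

- **Bar:** I pushed it slowly from the front with closed fingers, about 50 mm from its eye, and it met its stop at about 15 N. The eye and staple marks then agreed to about 2 mm.
- **Pin:** I took the smaller pin, the one in the grey block, and lowered it through the staple and eye with no side force. It touched down lightly at about 6 N, and I let go.
- **Last checks:** The shoulder marks read z = 0.089–0.094 against the staple top at 0.090. The side and wrist views show the pin upright with its head on the staple. The arm is clear of everything, and the clipboard, marker, pen box, pen cup and bigger look-alike pin look unmoved in the last top view. The notes show in the last wrist view near their first position. In the last top view the arm hid the jar and notes and part of the stapler.
- **Disagreements:** Two late marks put the pin's head at z = 0.115, about 5 mm low, while the wrist camera read 0.121 against an expected 0.120. I took the low readings as network error. Low-confidence false hits on other objects were ignored.

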